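# Seat the strip and press the clamp lever through the guard window

## Robot

A 6-joint arm with a two-finger parallel gripper is mounted at the origin on the work surface. World frame = base frame: x ahead of the robot, y to its left, z up, the work surface at z = 0. Lengths are in m, angles in rad, forces in N, time in s.
With the tool pointing down it reaches from about 0.375 to 0.9 m from the base axis. Payload 3.1 kg.
Tool frame: the origin (TCP) lies at the very end of the fingers, on their centre line; the grasp point (between the pads) lies 19 mm behind it (grip_depth is the distance from the TCP to the grasp point, in m); z points along the fingers, y is the line along which they close (so a half turn about z gives the same grasp; the last joint's range is limited). The gripper opens to 85 mm and grips with 20 to 120 N. Pads are 22 mm wide; open, the fingers measure 114 mm over their backs; the gripper's body (76 mm by 85 mm) begins 54 mm behind the grasp point. The pads swing forward as they close: fully open they stand 13 mm farther back than shut.
Start: joints at [1.099, 0.527, 1.433, -0, 1.181, -0.178], TCP at [0.18, 0.598, 0.231] pointing down, gripper open.
Joint ranges: [-3.08, 3.08], [-0.75, 2.2], [0.22, 2.44], [-1.43, 4.57], [0, 2.65], [-2.85, 2.85]. Speed limits (rad/s): [2.79, 2.79, 3.14, 3.14, 3.14, 3.14].

## Interface

Orientations are given as a unit quaternion [x, y, z, w].
In Python, from station import * gives the robot as it stands.
- The arm moves only by the tool apply_moves, never from a script. Its argument "plan" is a list of rows, each a list of 7 numbers: the shift along the tool's x, y, z in m, then the turn, a rotation vector about the tool's x, y, z in rad, then the gripper command: -1 is fully open, 1 is shut, values between are in proportion. In form: [[dx, dy, dz, wx, wy, wz, jaw], ...]. A call has 1 to 8 rows; each row shifts and turns the commanded pose from where the row before left it, along the tool's axes as they then stand; what a row does not reach is not made up. A row lasts 1/8 s, in which the tool goes at most 62.5 mm and 10.7 degrees, less where a joint would pass 70% of its speed; a pose out of reach is approached as far as the arm can. A call is refused whole if a number of a shift passes 0.0625 or a number of a turn 0.188, either way. A call with a gripper value outside its range is refused whole. The fingers move at their own pace and stop on an object; "force" is the grip in N (left out, the last holds). Time passes only in rows, so rows that do not move let the fingers close. It gives the time, the measured TCP pose, the force, the opening and the grip force at its end, in the units of the state.
- sense(): the state, without advancing time (a new reading comes with each control period).
- snapshot(name): name is "side" or "top"; returns the picture (480x640x3 uint8, red, green, blue); there is no depth.
- calibration(name): a dict with "camera_matrix" (3x3 intrinsics, pixels), "k1" (the pictures are not rectified: a ray, as slopes to the right and down, at radius r is drawn at 1 + k1 r^2 times it, then the intrinsics apply), "R" (3x3) and "t" (3): a world point X has camera coordinates R X + t. Camera axes: x right, y down, z forward; pixel columns grow to the right and rows downward; lengths in m; the calibration is good to about 2 mm. A picture is of the moment at which its call begins. calibration takes no time and is no camera call.
- sign_off(): hands the job in; it is judged then, once.
The state is a dict: "t": time; "q": joint angles; "qd": joint speeds; "tau": joint torques, N m; "tcp_pos": TCP position; "tool_rot": TCP orientation; "force": force on the tool from outside, world axes, zero at the start; "ft_torque": the same for the moment, N m; "finger_gap": opening from 0.0 (shut) to 1.0 (fully open); "gripper_force": force on a finger pad.
Only numpy, scipy, OpenCV 4.12 (cv2) and the standard library are available. Lean on these libraries where they do the work, as an engineer would, in place of code of your own. Each camera call takes 0.05 s, during which the arm holds its last target. There are 200 camera calls.

## Task

Push the wooden strip along its channel until it is fully home against the end stop, then reach down through the guard window and press the clamp lever (the one with the round pad) all the way down so that it stays down on the strip. Do not touch the guard frame, do not press the other lever (the rectangular tab, which trips the cutter), never lift the strip, and leave the things lying around where they are.

Things in the scene. Friction and masses are not known exactly. Their poses are not given: they have to be found in the camera images.
- bed: brown wooden bed of a strip-trimming station, fixed, 190 x 460 mm, top 18 mm above the bench. Origin on the bench surface under the guard's centre; z up; +y is the feed direction along the channel (centred on bed x = 0). Two fences 12 mm tall, 10 mm thick, 43 mm apart line the channel from y = -150 to +85 mm; from -150 to -330 mm the bed has none. Levers and guard share its yaw
- stop (a point): centre of the dark wood end stop's face (30 mm tall, 63 mm wide) that closes the channel at bed y = +85 mm; 12 mm above the bed's top
- strip: loose pale wood strip, 40 mm wide, 24 mm tall, 300 mm long (its y axis), 0.12 to 0.24 kg, lying in the bed's channel with 1.5 mm play each side and its far end 40 to 80 mm short of the end stop. Origin: centre of its underside. It can be pushed along +y by its near end, taking 1 to 2 N, and stops at the end stop
- strip_near (a point): centre of the strip's near (-y) end face, 12 mm above the bed, the face to push on; it stays at least 100 mm clear of the guard
- strip_far (a point): centre of the strip's far (+y) end face, that is to meet the end stop at y = +85 mm of the bed
- guard: grey steel guard frame over the channel, standing on four 12 mm posts, 130 mm (bed x) by 225 mm (bed y), with an apron on its robot side. It has two open windows in its level top sheet (5 mm thick, top at 105 mm above the bench). Origin and axes as those of the bed. Not to be touched
- window_a (a point): centre of the +y window, at the height of the guard's top. The window is 90 mm along bed x and 80 mm along bed y; the bar between the two windows is 25 mm wide
- window_b (a point): centre of the -y window, same size and height
- clamp_pad (a point): centre of the top of the clamp lever's round black pad (40 mm diameter, 8 mm thick, rubber foot below). It is in the middle of one of the two windows (either one), about 15 mm below the guard's top when raised and 35 mm below it when fully down; moves with the lever
- clamp_lever (a joint): angle of the clamp lever: 0 fully raised (starts at 0 to 0.04), 0.26 rad fully down with its foot on the strip. Hinge along bed y, 78 mm to the +x of the pad and 62 mm above the bench. Stiff hinge without spring: it takes about 4 N down on the pad and stays where it is left; rigid stop at the end
- trip_pad (a point): centre of the top of the cutter trip lever's plain rectangular black tab (36 mm by 18 mm, 8 mm thick), in the middle of the other window, same arm and heights. Not to be moved
- trip_lever (a joint): angle of the trip lever: 0 raised, positive pressed; starts at 0 to 0.02 and must be left so (under 0.06)
- offcut: loose wood offcut 28 x 60 x 20 mm lying on the bed beside the strip. Leave it alone. Origin: its underside
- dowel: loose upright wood dowel, 18 mm thick, 40 mm tall, standing on the bed behind the channel. Leave it alone. Origin: its underside
- mallet: loose wooden mallet on the bench (head 110 mm long, 68 mm thick, handle 130 mm). Leave it alone. Origin: its underside
- glue: loose white bottle, 56 mm thick, 130 mm tall, standing past the bed's +y end. Leave it alone. Origin: its underside
- brush: loose bench brush lying between the robot and the bed. Leave it alone. Origin: its underside
- plane: loose wooden hand plane 190 x 55 mm, about 70 mm tall, on the far side of the bed. Leave it alone. Origin: its underside
- pot: loose terracotta cup, 64 mm wide, 75 mm tall, standing past the bed's +y end. Leave it alone. Origin: its underside

How it is judged:
By the outcome, as a careful person would: the job done as asked, in the order asked, and still so for the second after the job is handed in, with the robot touching nothing.
It also fails if it takes over 48 s, if anything falls off the work surface, if the arm or the gripper's body presses on something with over 40 N, if the wrist force passes 120 N, or if a joint passes its speed limit or range.

## Working session

There is one attempt and no reset: what is moved stays moved. The work goes in short steps, Python scripts to look and compute and a tool call to move; the robot and the scene stay as the last step left them, time stands still between calls to the robot, and variables do not carry over. Pictures are saved under pics/ and viewed, at most 10 in all, crops included, and the job is handed in when it is done.

Besides the shell and the picture viewer there is one more tool, called after "Request:" in YAML: its name, and indented under it one key for each argument. apply_moves: Moves the arm, as the interface text tells. Its arguments: {"type":"object","properties":{"plan":{"type":"array"},"force":{"type":"number"}},"required":["plan"]}

```bash
mkdir -p pics; cat > h.py <<'E'
from station import *
import numpy as np, cv2
from scipy.spatial.transform import Rotation as Rn
def shot(n,f):
    im=snapshot(n); cv2.imwrite('pics/'+f,cv2.cvtColor(im,cv2.COLOR_RGB2BGR)); return im
def ray(n,px):
    c=calibration(n);K=np.array(c['camera_matrix'],float);R=np.array(c['R']);t=np.array(c['t'])
    u=cv2.undistortPoints(np.array([[px]],float),K,np.array([c['k1'],0,0,0,0.]))[0,0]
    return -R.T@t, R.T@np.array([u[0],u[1],1])
def plane(n,px,z):
    o,d=ray(n,px); return o+d*(z-o[2])/d[2]
def proj(n,X):
    c=calibration(n);K=np.array(c['camera_matrix'],float)
    return cv2.projectPoints(np.array(X,float).reshape(-1,1,3),cv2.Rodrigues(np.array(c['R'],float))[0],np.array(c['t'],float),K,np.array([c['k1'],0,0,0,0.]))[0][:,0]
E
python3 - <<'E'
from h import *
for n in('side','top'):
    shot(n,n+'0.png'); print(n,ray(n,(320,240)),calibration(n)['k1'])
s=sense();print(s)
E
```

```text
side (array([ 0.56234199, -0.48542898,  0.79517558]), array([ 0.02281784,  0.63483947, -0.77245143])) 0.02820623049565498
top (array([0.39793801, 0.09304449, 0.88465213]), array([ 0.24015168, -0.00146928, -0.9708016 ])) -0.00908633578962354
{'t': 0.1, 'q': array([ 1.09948022e+00,  5.28385592e-01,  1.43378159e+00, -1.32065747e-05,
        1.18142359e+00, -1.78444521e-01]), 'qd': array([-0.00069479, -0.0012834 , -0.00373051,  0.00068842, -0.00046655,
        0.00085848]), 'tau': array([-2.15891114e-04, -4.43308926e+01, -1.78584301e+01, -2.29879943e-04,
        3.86379237e-03, -6.83577312e-06]), 'tcp_pos': array([0.18007924, 0.59781145, 0.23042151]), 'tool_rot': array([ 1.45910445e-01,  9.89297298e-01, -9.48745424e-04, -3.13107624e-04]), 'force': array([-0.66723518, -0.4228624 , -0.11660259]), 'ft_torque': array([-0.02215571,  0.04983926,  0.00084552]), 'gripper_force': 0.0, 'finger_gap': 1.0012064781597154}
```

View pics/side0.png

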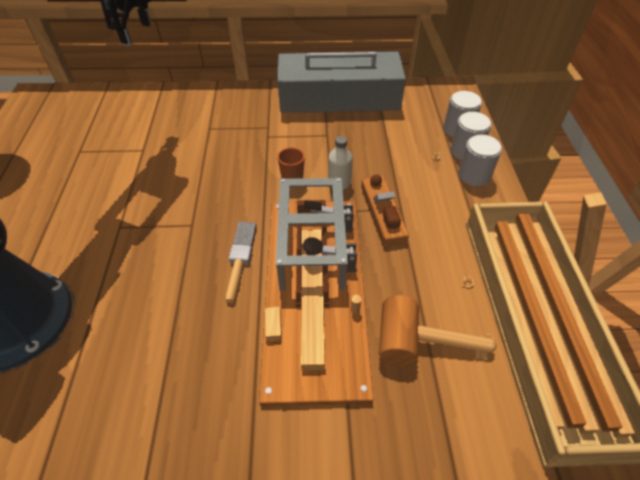

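View pics/top0.png

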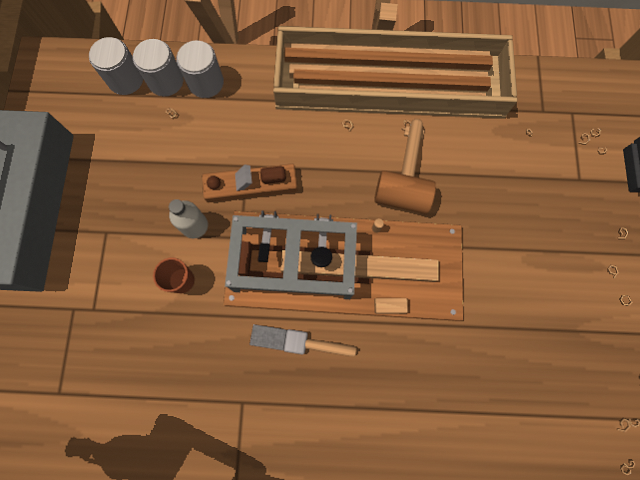

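The side view shows the round pad at (313,246), in the near (-y) window, and the rectangular tab at (310,207). In the top view the pad is at (321,257), the tab at (265,252), and the strip's near end at about (438,270).

```bash
python3 - <<'E'
from h import *
a=cv2.imread('pics/top0.png')[195:335,210:480]; b=cv2.imread('pics/side0.png')[165:415,240:390]
cv2.imwrite('pics/ct.png',cv2.resize(a,None,fx=2.9,fy=2.9,interpolation=cv2.INTER_CUBIC))
im=cv2.cvtColor(cv2.imread('pics/top0.png'),cv2.COLOR_BGR2RGB).astype(int)
hsv=cv2.cvtColor(im.astype(np.uint8),cv2.COLOR_RGB2HSV)
# guard grey
m=((hsv[...,1]<70)&(hsv[...,2]>80)&(hsv[...,2]<190)).astype(np.uint8)
m[:195]=0;m[335:]=0;m[:,:222]=0;m[:,480:]=0
n,l,st,c=cv2.connectedComponentsWithStats(m)
k=1+np.argmax(st[1:,4]);p=np.argwhere(l==k)[:,::-1].astype(np.float32)
box=cv2.boxPoints(cv2.minAreaRect(p));print('guard',st[k])
W=np.array([plane('top',q,.105)for q in box]);print(W.round(4),np.linalg.norm(np.diff(W,axis=0),axis=1))
# black pads
m=(im.max(2)<45).astype(np.uint8);m[:225]=0;m[285:]=0;m[:,:240]=0;m[:,350:]=0
n,l,st,c=cv2.connectedComponentsWithStats(m)
for i in range(1,n):
    if st[i,4]>30: print('dark',st[i],c[i],plane('top',c[i],.09).round(4))
# strip: pale
m=((hsv[...,2]>190)&(hsv[...,0]>12)&(hsv[...,0]<24)&(hsv[...,1]<150)).astype(np.uint8);m[:210]=0;m[325:]=0;m[:,:355]=0;m[:,466:]=0
n,l,st,c=cv2.connectedComponentsWithStats(m)
for i in range(1,n):
    if st[i,4]>100:
        p=np.argwhere(l==i)[:,::-1].astype(np.float32);bx=cv2.boxPoints(cv2.minAreaRect(p))
        print('pale',st[i],[plane('top',q,.042).round(4) for q in bx],bx.round(1).tolist())
E
```

```text
guard [ 225  214  132   81 4799]
[[0.5007 0.2541 0.105 ]
 [0.6361 0.2582 0.105 ]
 [0.6309 0.025  0.105 ]
 [0.4963 0.0304 0.105 ]] [0.13545479 0.23321215 0.13476307]
dark [240 243  30  34 366] [257.66393443 257.46721311] [0.5573 0.2027 0.09  ]
dark [273 246   9   6  41] [277.46341463 248.17073171] [0.576  0.1682 0.09  ]
dark [305 247  31  20 387] [320.7622739  255.69509044] [0.5654 0.0893 0.09  ]
dark [304 275  13   5  60] [310.05 276.85] [0.5261 0.1068 0.09  ]
pale [ 368  256   70   24 1165] [array([5.422e-01, 3.000e-04, 4.200e-02]), array([ 0.5805, -0.0016,  0.042 ]), array([ 0.5777, -0.1355,  0.042 ]), array([ 0.5394, -0.1322,  0.042 ])] [[366.8999938964844, 274.8999938964844], [368.20001220703125, 255.10000610351562], [438.20001220703125, 259.5], [437.0, 279.29998779296875]]
pale [376 298  31  14 400] [array([ 0.4993, -0.0173,  0.042 ]), array([ 0.5017, -0.0734,  0.042 ]), array([ 0.4776, -0.0733,  0.042 ]), array([ 0.4752, -0.0176,  0.042 ])] [[376.0, 298.0], [406.0, 298.0], [406.0, 311.0], [376.0, 311.0]]
```

View pics/ct.png

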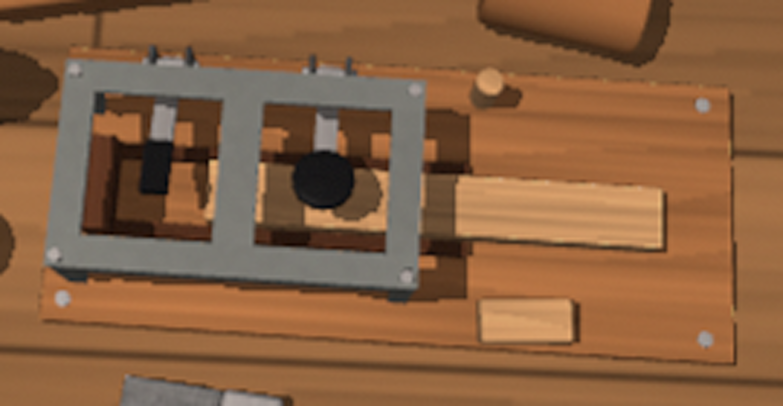

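The crop clearly shows the round pad at (323,180), the guard corners, the window B corners, and the strip's near edge at (664,188)-(663,249).

```bash
python3 - <<'E'
from h import *
f=lambda x,y,z:plane('top',((x+.5)/2.9+209.5,(y+.5)/2.9+194.5),z)
G=np.array([f(*p,.105) for p in[(70,60),(426,83),(417,290),(46,267)]])
print(G.round(4),np.linalg.norm(G-np.roll(G,-1,0),axis=1).round(4))
c=G.mean(0); yv=(G[0]+G[3]-G[1]-G[2])[:2]; print('c',c,'yaw',np.arctan2(-yv[0],yv[1]))
B=np.array([f(*p,.105) for p in[(701,104),(705,339),(62,298)]]);B=np.array([f(*p,.018) for p in[(701,104),(705,339),(62,298)]]);d=B[2]-B[1];print('screws',B.round(4),'yaw',np.arctan2(-d[0],d[1]))
N=np.array([f(*p,.042) for p in[(664,188),(663,249),(458,176),(458,236)]]);print('strip',N.round(4)); 
d=N[2]+N[3]-N[0]-N[1];print(np.arctan2(-d[0],d[1]))
P=f(323,180,.09);print('pad',P)
Wb=np.array([f(*p,.105) for p in[(262,102),(392,109),(387,253),(254,244)]]);print('win',Wb.round(4),Wb.mean(0))
print('corners bed',[f(*p,.018).round(4) for p in[(730,88),(734,363),(41,320)]])
th=np.arctan2(-yv[0],yv[1]);Rm=np.array([[np.cos(th),-np.sin(th)],[np.sin(th),np.cos(th)]])
for n,v in(('pad',P),('win',Wb.mean(0)),('near',(N[0]+N[1])/2),('far',(N[2]+N[3])/2)):print(n,(Rm.T@(v-c)[:2]).round(4))
# side view check
print(proj('side',[P,c,(N[0]+N[1])/2]))
E
```

```text
[[0.63   0.2496 0.105 ]
 [0.6246 0.0272 0.105 ]
 [0.4958 0.03   0.105 ]
 [0.5001 0.2526 0.105 ]] [0.2224 0.1289 0.2227 0.13  ]
c [0.5626234 0.1398685 0.105    ] yaw -0.021513083136734945
screws [[ 0.6431 -0.1698  0.018 ]
 [ 0.4825 -0.1674  0.018 ]
 [ 0.4913  0.258   0.018 ]] yaw -0.020785785386151574
strip [[ 5.778e-01 -1.363e-01  4.200e-02]
 [ 5.372e-01 -1.347e-01  4.200e-02]
 [ 5.801e-01 -5.000e-04  4.200e-02]
 [ 5.401e-01 -1.000e-03  4.200e-02]]
-0.019001725906734164
pad [0.56353768 0.08869807 0.09      ]
win [[0.608  0.1285 0.105 ]
 [0.607  0.0479 0.105 ]
 [0.5173 0.0485 0.105 ]
 [0.5193 0.1287 0.105 ]] [0.56291053 0.08841841 0.105     ]
corners bed [array([ 0.6555, -0.1903,  0.018 ]), array([ 0.4677, -0.186 ,  0.018 ]), array([0.4763, 0.2705, 0.018 ])]
pad [ 0.002  -0.0511]
win [ 0.0014 -0.0514]
near [ 0.0008 -0.2754]
far [ 0.0005 -0.1406]
[[309.87108858 242.50399388]
 [308.60955436 217.46559728]
 [310.11050956 363.46199537]]
```

Measurements agree with the given sizes: yaw is -0.021, the strip is 60 mm short, and the pad is centred in window B. Next I align the tool y axis with the feed direction and travel high.

Request:
apply_moves:
  plan:
    - [0,0,0,0,0,-0.136,1]
    - [0,0,0,0,0,-0.136,1]
    - [-0.0245,-0.048,0,0,0,0,1]
    - [-0.0245,-0.048,0,0,0,0,1]
    - [-0.0245,-0.048,0,0,0,0,1]
    - [-0.0245,-0.048,0,0,0,0,1]
    - [-0.0245,-0.048,0,0,0,0,1]
    - [-0.0245,-0.048,0,0,0,0,1]

```text
t: 1.1
tcp_pos: [0.3217, 0.3058, 0.2312]
tool_rot: [0.01, 1.0, -0.0, 0.0]
force: [0.7, 0.1, -0.1]
finger_gap: 0.006
gripper_force: 0.0
```

Request:
apply_moves:
  plan:
    - [-0.0245,-0.048,0,0,0,0,1]
    - [-0.0245,-0.048,0,0,0,0,1]
    - [-0.0245,-0.048,0,0,0,0,1]
    - [-0.0245,-0.048,0,0,0,0,1]
    - [-0.0245,-0.048,0,0,0,0,1]
    - [-0.0245,-0.048,0,0,0,0,1]
    - [-0.0245,-0.048,0,0,0,0,1]
    - [-0.0245,-0.048,0,0,0,0,1]

```text
t: 2.1
tcp_pos: [0.5096, -0.0822, 0.231]
tool_rot: [0.011, 1.0, 0.0, -0.0]
force: [0.8, 0.1, -0.4]
finger_gap: 0.003
gripper_force: 0.0
```

Request:
apply_moves:
  plan:
    - [-0.0245,-0.048,0,0,0,0,1]
    - [-0.0245,-0.048,0,0,0,0,1]
    - [0,0,0,0,0,0,1]
    - [0,0,0,0,0,0,1]

```text
t: 2.6
tcp_pos: [0.5553, -0.1769, 0.2305]
tool_rot: [0.011, 1.0, 0.001, -0.001]
force: [-0.9, -0.2, 0.3]
finger_gap: -0.002
gripper_force: 0.0
```

```bash
cat >> h.py <<'E'
TH=-.0212; C0=np.array([.5626,.1399])
def bed(p):
    c,s=np.cos(TH),np.sin(TH);return np.array([[c,s],[-s,c]])@(np.array(p)[:2]-C0)
def st():
    s=sense();R=Rn.from_quat(s['tool_rot']).as_matrix()
    print('t',round(s['t'],2),'bed',bed(s['tcp_pos']).round(4),'z',s['tcp_pos'][2].round(4),'F',s['force'].round(2),'gap',round(s['finger_gap'],2),'toolx',R[:,0].round(3),'toolz',R[:,2].round(3),'q',s['q'].round(2))
E
python3 -c "from h import *;st()"
```

```text
t 2.6 bed [-0.0006 -0.3169] z 0.2305 F [-0.95 -0.16  0.35] gap -0.0 toolx [-1.     0.021  0.002] toolz [-0.002  0.002 -1.   ] q [-0.5   0.47  1.54  0.    1.13 -2.05]
```

Request:
apply_moves:
  plan:
    - [0,0,0.045,0,0,0,1]
    - [0,0,0.045,0,0,0,1]
    - [0,0,0.045,0,0,0,1]
    - [0,0,0.035,0,0,0,1]
    - [0,0,0.02,0,0,0,1]
    - [0,0,0.012,0,0,0,1]
    - [0,0,0,0,0,0,1]
    - [0,0,0,0,0,0,1]

```text
t: 3.6
tcp_pos: [0.5569, -0.1775, 0.0303]
tool_rot: [0.01, 1.0, -0.0, 0.001]
force: [0.2, -0.5, 0.9]
finger_gap: -0.003
gripper_force: 0.0
```

```bash
python3 - <<'E'
from h import *
st()
shot('top','t1.png');shot('side','s1.png')
a=cv2.imread('pics/t1.png')[200:330,340:480]; b=cv2.imread('pics/s1.png')[270:420,250:400]
cv2.imwrite('pics/c1.png',np.hstack([cv2.resize(x,(400,400)) for x in(a[:,:130],b)]))
E
```

```text
t 3.6 bed [ 0.001  -0.3174] z 0.0303 F [ 0.21 -0.46  0.85] gap -0.0 toolx [-1.     0.02  -0.001] toolz [ 0.001 -0.001 -1.   ] q [-0.5   0.76  1.67  0.    0.7  -2.05]
```

View pics/c1.png

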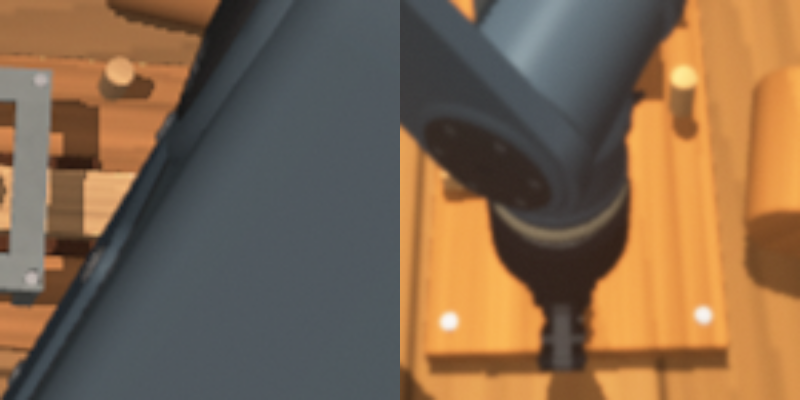

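The left crop shows the arm covering the strip from above. In the right crop the shut fingers stand at (562,340), centred on the bed behind the strip. Now I push gently.

Request:
apply_moves:
  plan:
    - [0,0.01,0,0,0,0,1]
    - [0,0.008,0,0,0,0,1]
    - [0,0.005,0,0,0,0,1]
    - [0,0.005,0,0,0,0,1]
    - [0,0.005,0,0,0,0,1]
    - [0,0.005,0,0,0,0,1]
    - [0,0.006,0,0,0,0,1]
    - [0,0.006,0,0,0,0,1]

```text
t: 4.7
tcp_pos: [0.5574, -0.1273, 0.0293]
tool_rot: [0.01, 1.0, -0.0, 0.0]
force: [0.4, -1.1, 0.2]
finger_gap: 0.0
gripper_force: 0.5
```

Request:
apply_moves:
  plan:
    - [0,0.006,0,0,0,0,1]
    - [0,0.006,0,0,0,0,1]
    - [0,0.006,0,0,0,0,1]
    - [0,0.004,0,0,0,0,1]
    - [0,0.004,0,0,0,0,1]

```text
t: 5.32
tcp_pos: [0.5579, -0.1014, 0.0293]
tool_rot: [0.01, 1.0, -0.0, 0.0]
force: [0.5, -1.4, 0.5]
finger_gap: -0.001
gripper_force: 0.6
```

```bash
python3 -c "from h import *;st()"
```

```text
t 5.33 bed [ 0.0004 -0.2413] z 0.0293 F [ 0.45 -1.39  0.48] gap -0.0 toolx [-1.     0.021 -0.   ] toolz [ 0. -0. -1.] q [-0.38  0.75  1.72 -0.    0.67 -1.93]
```

Being pushed at about 1.4 N; roughly 12 mm remain. I continue in small steps until the force rises.

Request:
apply_moves:
  plan:
    - [0,0.003,0,0,0,0,1]
    - [0,0.003,0,0,0,0,1]
    - [0,0.002,0,0,0,0,1]

```text
t: 5.7
tcp_pos: [0.5581, -0.0935, 0.0293]
tool_rot: [0.01, 1.0, -0.0, 0.0]
force: [-0.3, -1.5, -0.4]
finger_gap: 0.005
gripper_force: 0.6
```

Request:
apply_moves:
  plan:
    - [0,0.002,0,0,0,0,1]
    - [0,0,0,0,0,0,1]

```text
t: 5.95
tcp_pos: [0.558, -0.0913, 0.0293]
tool_rot: [0.01, 1.0, 0.0, -0.0]
force: [0.9, -0.5, 0.3]
finger_gap: -0.002
gripper_force: 0.1
```

Request:
apply_moves:
  plan:
    - [0,0.002,0,0,0,0,1]
    - [0,0,0,0,0,0,1]

```text
t: 6.2
tcp_pos: [0.5581, -0.0894, 0.0293]
tool_rot: [0.01, 1.0, 0.0, -0.0]
force: [-0.5, -0.6, 0.7]
finger_gap: -0.001
gripper_force: 0.1
```

Request:
apply_moves:
  plan:
    - [0,0.002,0,0,0,0,1]
    - [0,0,0,0,0,0,1]

```text
t: 6.45
tcp_pos: [0.5589, -0.0886, 0.0294]
tool_rot: [0.01, 1.0, -0.001, 0.001]
force: [0.8, -5.0, -1.0]
finger_gap: -0.0
gripper_force: 2.4
```

Request:
apply_moves:
  plan:
    - [0,0.002,0,0,0,0,1]
    - [0,0,0,0,0,0,1]

```text
t: 6.7
tcp_pos: [0.5596, -0.0883, 0.0297]
tool_rot: [0.01, 1.0, -0.002, 0.001]
force: [-0.1, -10.4, -0.6]
finger_gap: -0.003
gripper_force: 5.1
```

Request:
apply_moves:
  plan:
    - [0,0.001,0,0,0,0,1]
    - [0,0,0,0,0,0,1]

```text
t: 6.95
tcp_pos: [0.5597, -0.0882, 0.0297]
tool_rot: [0.01, 1.0, -0.003, 0.002]
force: [-1.4, -13.8, -1.0]
finger_gap: 0.002
gripper_force: 6.6
```

The force climbed to 14 N with no travel, and the position matches the expected home. I back off, rise, and check.

Request:
apply_moves:
  plan:
    - [0,-0.01,0,0,0,0,1]
    - [0,-0.02,0,0,0,0,1]
    - [0,0,0,0,0,0,1]
    - [0,0,-0.04,0,0,0,1]
    - [0,0,-0.05,0,0,0,1]
    - [0,0,-0.05,0,0,0,1]
    - [0,0,-0.03,0,0,0,1]
    - [0,0,0,0,0,0,1]

```text
t: 7.95
tcp_pos: [0.559, -0.1147, 0.202]
tool_rot: [0.01, 1.0, -0.001, 0.003]
force: [-0.6, 0.3, -0.7]
finger_gap: 0.004
gripper_force: 0.0
```

```bash
python3 - <<'E'
from h import *
st()
shot('top','t2.png');shot('side','s2.png')
a=cv2.imread('pics/t2.png')[205:305,215:365]; b=cv2.imread('pics/s2.png')[165:385,250:370]
cv2.imwrite('pics/c2.png',np.hstack([cv2.resize(a,(480,320),interpolation=2),cv2.resize(b,(175,320),interpolation=2)]))
E
```

```text
t 7.95 bed [ 0.0018 -0.2546] z 0.202 F [-0.59  0.31 -0.67] gap 0.0 toolx [-1.     0.021 -0.005] toolz [ 0.005 -0.002 -1.   ] q [-0.4   0.49  1.61  0.    1.04 -1.95]
```

View pics/c2.png

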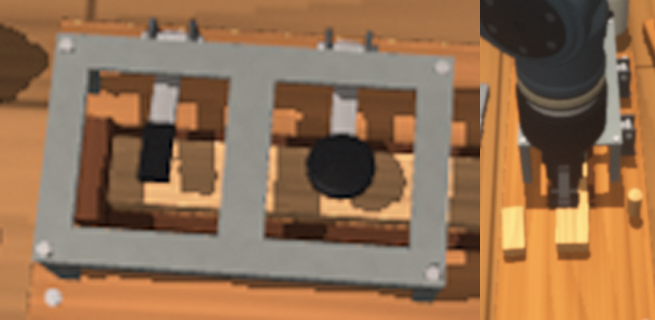

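The top view shows the strip's far end flush with the dark stop (about (110,185)). Both levers are still raised and the pad is at (341,166). Now I move over the pad.

Request:
apply_moves:
  plan:
    - [0.002,0.04,0,0,0,0,1]
    - [0.002,0.045,0,0,0,0,1]
    - [0.002,0.045,0,0,0,0,1]
    - [0,0.04,0,0,0,0,1]
    - [0,0.033,0,0,0,0,1]
    - [0,0,0,0,0,0,1]
    - [0,0,0.04,0,0,0,1]
    - [0,0,0,0,0,0,1]

```text
t: 9.05
tcp_pos: [0.5526, 0.0878, 0.1558]
tool_rot: [0.011, 1.0, -0.0, -0.005]
force: [-0.6, 0.5, -0.3]
finger_gap: -0.0
gripper_force: 0.0
```

```bash
python3 - <<'E'
from h import *
st()
shot('top','t3.png');shot('side','s3.png')
a=cv2.imread('pics/t3.png')[205:305,215:365]; b=cv2.imread('pics/s3.png')[165:315,250:370]
cv2.imwrite('pics/c3.png',np.hstack([cv2.resize(a,(480,320),interpolation=2),cv2.resize(b,(256,320),interpolation=2)]))
E
```

```text
t 9.05 bed [-0.0089 -0.0523] z 0.1558 F [-0.64  0.55 -0.34] gap -0.0 toolx [-1.     0.021  0.01 ] toolz [-0.01  0.   -1.  ] q [-0.04  0.54  1.66 -0.    0.94 -1.59]
```

View pics/c3.png

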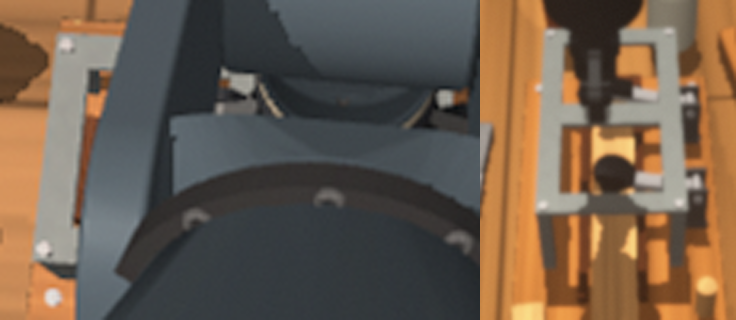

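The side crop shows the fingertip at (598,120), above and slightly left of the pad at (614,172). I check this by projection.

```bash
python3 - <<'E'
from h import *
st();s=sense()
print('tip should be at',proj('side',[s['tcp_pos']]),'seen ~305,221')
for nm,px in(('pad',(312.8,245.6)),):
    p=plane('side',px,.09);print(nm,p.round(4),bed(p).round(4))
E
```

```text
t 9.15 bed [-0.006  -0.0523] z 0.1587 F [ 0.62 -0.33  0.64] gap 0.0 toolx [-1.     0.022  0.002] toolz [-0.002 -0.    -1.   ] q [-0.04  0.54  1.66 -0.    0.94 -1.59]
tip should be at [[304.68394413 219.01395758]] seen ~305,221
pad [0.5689 0.0809 0.09  ] [ 0.0076 -0.0589]
```

Request:
apply_moves:
  plan:
    - [-0.005,-0.001,0,0,0,0,1]
    - [0,0,0.025,0,0,0,1]
    - [0,0,0.02,0,0,0,1]
    - [0,0,0.01,0,0,0,1]
    - [0,0,0,0,0,0,1]
    - [0,0,0,0,0,0,1]

```text
t: 9.9
tcp_pos: [0.5617, 0.0873, 0.1052]
tool_rot: [0.01, 1.0, -0.0, 0.001]
force: [0.8, -1.3, 0.8]
finger_gap: -0.001
gripper_force: 0.0
```

Request:
apply_moves:
  plan:
    - [0,0,0.005,0,0,0,1]
    - [0,0,0.005,0,0,0,1]
    - [0,0,0.003,0,0,0,1]
    - [0,0,0.003,0,0,0,1]
    - [0,0,0,0,0,0,1]

```text
t: 10.52
tcp_pos: [0.5605, 0.0874, 0.088]
tool_rot: [0.01, 1.0, 0.0, -0.0]
force: [-0.7, 0.2, 0.1]
finger_gap: 0.001
gripper_force: 0.0
```

```bash
python3 -c "from h import *;st()"
```

```text
t 10.53 bed [-0.0009 -0.0525] z 0.088 F [-0.65  0.22  0.13] gap 0.0 toolx [-1.     0.021  0.   ] toolz [-0.  0. -1.] q [-0.04  0.65  1.7   0.    0.79 -1.59]
```

Request:
apply_moves:
  plan:
    - [0,0,0.002,0,0,0,1]
    - [0,0,0.002,0,0,0,1]
    - [0,0,0,0,0,0,1]

```text
t: 10.9
tcp_pos: [0.5608, 0.0874, 0.0842]
tool_rot: [0.01, 1.0, 0.0, 0.0]
force: [-0.2, 0.7, -0.0]
finger_gap: -0.001
gripper_force: 0.3
```

Request:
apply_moves:
  plan:
    - [0,0,0.002,0,0,0,1]
    - [0,0,0.002,0,0,0,1]
    - [0,0,0,0,0,0,1]

```text
t: 11.28
tcp_pos: [0.5609, 0.0874, 0.0801]
tool_rot: [0.01, 1.0, -0.0, 0.0]
force: [-0.2, -0.3, 0.1]
finger_gap: -0.002
gripper_force: 0.1
```

Request:
apply_moves:
  plan:
    - [0,0,0.002,0,0,0,1]
    - [0,0,0.002,0,0,0,1]
    - [0,0,0,0,0,0,1]

```text
t: 11.65
tcp_pos: [0.5609, 0.0873, 0.076]
tool_rot: [0.01, 1.0, -0.0, 0.0]
force: [-0.1, 0.5, 0.1]
finger_gap: 0.002
gripper_force: 0.1
```

No force is showing yet, so I look before going lower.

```bash
python3 - <<'E'
from h import *
st()
shot('side','s4.png')
b=cv2.imread('pics/s4.png')[170:300,260:370]
cv2.imwrite('pics/c4.png',cv2.resize(b,None,fx=4.5,fy=4.5,interpolation=2))
print(proj('side',[sense()['tcp_pos']]))
E
```

```text
t 11.65 bed [-0.0006 -0.0526] z 0.076 F [-0.12  0.46  0.11] gap 0.0 toolx [-1.     0.021 -0.   ] toolz [ 0. -0. -1.] q [-0.04  0.67  1.7  -0.    0.77 -1.59]
[[308.84096905 247.61097311]]
```

View pics/c4.png

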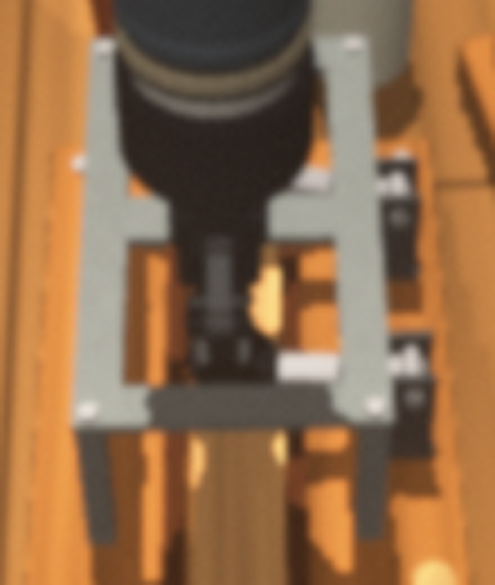

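The fingers (about (220,355)) are on the pad, inside the window and clear of its bars. The lever arm has moved down from row 249 to about 251. I keep pressing and read the force while moving.

Request:
apply_moves:
  plan:
    - [0,0,0.002,0,0,0,1]

```text
t: 11.82
tcp_pos: [0.5612, 0.0873, 0.0744]
tool_rot: [0.01, 1.0, -0.0, 0.0]
force: [-0.5, -0.5, 2.6]
finger_gap: -0.003
gripper_force: 1.4
```

Request:
apply_moves:
  plan:
    - [0,0,0.002,0,0,0,1]

```text
t: 11.95
tcp_pos: [0.5609, 0.0873, 0.0723]
tool_rot: [0.01, 1.0, -0.0, 0.0]
force: [-1.3, -1.0, 2.9]
finger_gap: 0.001
gripper_force: 1.4
```

Request:
apply_moves:
  plan:
    - [0,0,0.001,0,0,0,1]

```text
t: 12.08
tcp_pos: [0.5608, 0.0873, 0.0712]
tool_rot: [0.01, 1.0, -0.0, -0.0]
force: [-0.5, -0.0, 3.0]
finger_gap: 0.0
gripper_force: 1.4
```

Request:
apply_moves:
  plan:
    - [0,0,0.001,0,0,0,1]

```text
t: 12.2
tcp_pos: [0.5607, 0.0874, 0.0706]
tool_rot: [0.01, 1.0, -0.0, -0.0]
force: [-2.1, -0.1, 10.2]
finger_gap: -0.001
gripper_force: 5.2
```

Request:
apply_moves:
  plan:
    - [0,0,0.001,0,0,0,1]

```text
t: 12.32
tcp_pos: [0.5607, 0.0874, 0.0705]
tool_rot: [0.01, 1.0, -0.0, -0.0]
force: [-4.9, 0.3, 16.2]
finger_gap: -0.005
gripper_force: 8.4
```

Request:
apply_moves:
  plan:
    - [0,0,0.001,0,0,0,1]
    - [0,0,0,0,0,0,1]

```text
t: 12.58
tcp_pos: [0.5607, 0.0874, 0.0705]
tool_rot: [0.01, 1.0, -0.0, 0.0]
force: [-4.8, -0.5, 17.5]
finger_gap: -0.0
gripper_force: 8.7
```

The rigid stop is reached at 17 N with the tip at 70.5 mm, as expected. I lift straight out and move back to the side for a look.

Request:
apply_moves:
  plan:
    - [0,0,-0.006,0,0,0,1]
    - [0,0,-0.02,0,0,0,1]
    - [0,0,-0.04,0,0,0,1]
    - [0,0,-0.05,0,0,0,1]
    - [0,0,-0.04,0,0,0,1]
    - [0,-0.05,0,0,0,0,1]
    - [0,-0.06,0,0,0,0,1]
    - [0,-0.06,0,0,0,0,1]

```text
t: 13.58
tcp_pos: [0.5575, -0.084, 0.2243]
tool_rot: [0.01, 1.0, -0.0, 0.001]
force: [0.9, -0.6, 0.1]
finger_gap: 0.005
gripper_force: 0.0
```

Request:
apply_moves:
  plan:
    - [0,-0.06,0,0,0,0,1]
    - [0,-0.05,0,0,0,0,1]
    - [0,0,0,0,0,0,1]
    - [0,0,0,0,0,0,1]

```text
t: 14.08
tcp_pos: [0.5546, -0.1922, 0.2238]
tool_rot: [0.011, 1.0, 0.001, -0.0]
force: [-0.3, 0.1, 0.7]
finger_gap: -0.003
gripper_force: 0.0
```

```bash
python3 - <<'E'
from h import *
st()
shot('top','t5.png');shot('side','s5.png')
a=cv2.imread('pics/t5.png')[140:380,140:450]; b=cv2.imread('pics/s5.png')[165:345,250:370]
cv2.imwrite('pics/c5.png',np.hstack([cv2.resize(a,(516,400),interpolation=2),cv2.resize(b,(267,400),interpolation=2)]))
E
```

```text
t 14.07 bed [-0.0009 -0.3322] z 0.2238 F [-0.28  0.14  0.66] gap -0.0 toolx [-1.     0.022  0.001] toolz [-0.001  0.001 -1.   ] q [-0.52  0.49  1.54  0.    1.12 -2.07]
```

View pics/c5.png

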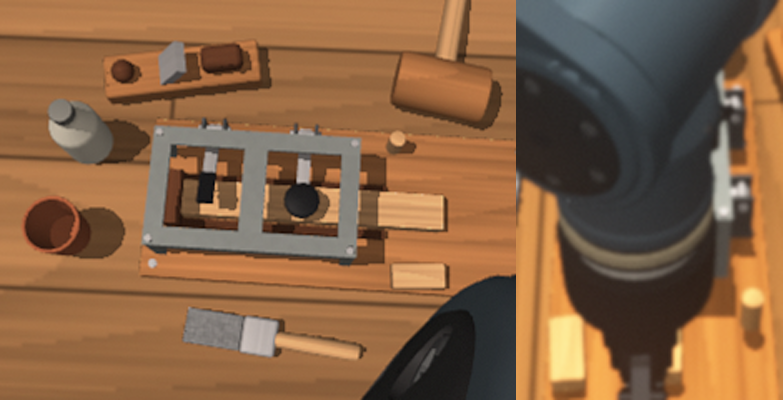

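The top view shows the clamp pad at (302,200) sitting on the strip, with its offset shadow gone. The tab at (206,188) is still raised, the strip is against the stop at (180,195), and the loose items have not moved. I hand in the job.

```bash
python3 -c "
from station import *
print(sign_off())"
```

```text
the job is handed in; nothing more can be done
None
```

The strip is home against the end stop and the clamp lever is pressed to its rigid stop and stays down; the guard, trip lever and loose items look untouched in the last picture. I handed the job in at about 14 s, but no verdict was returned.

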